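# Line up the graduated copper beakers on the finishing board

## Task

Line up the four copper beakers on the wooden finishing board by height, one centred on each green pad: the tallest on the pad next to the red peg, then each shorter one in turn, so that the shortest ends at the white peg. Keep the beakers upright throughout and leave them standing, released.

Things in the scene. Friction and masses are not known exactly. Their poses are not given: they have to be found in the camera images.
- beaker_xl: the tallest of four loose open-topped straight-sided copper beakers: 116 mm high, 60 mm outside diameter, wall 2.5 mm, standing upright on the bench (bench top z = 0) at the start; origin at the centre of its underside, z up along its axis
- beaker_l: the second tallest of four loose open-topped straight-sided copper beakers: 94 mm high, 54 mm outside diameter, wall 2.5 mm, standing upright on the bench (bench top z = 0) at the start; origin at the centre of its underside, z up along its axis
- beaker_m: the third tallest of four loose open-topped straight-sided copper beakers: 72 mm high, 48 mm outside diameter, wall 2.5 mm, standing upright on the bench (bench top z = 0) at the start; origin at the centre of its underside, z up along its axis
- beaker_s: the shortest of four loose open-topped straight-sided copper beakers: 50 mm high, 42 mm outside diameter, wall 2.5 mm, standing upright on the bench (bench top z = 0) at the start; origin at the centre of its underside, z up along its axis
- pad_a: the leftmost (+y) of four equal green round pads (66 mm diameter, 3 mm thick) in a straight row, 90 mm apart, on a fixed pale wooden board 420 x 90 x 12 mm; origin at the centre of the pad's underside, 12 mm above the bench, so the pad's top is 15 mm above the bench. The board's place and turn change
- pad_b: the second from the left of four equal green round pads (66 mm diameter, 3 mm thick) in a straight row, 90 mm apart, on a fixed pale wooden board 420 x 90 x 12 mm; origin at the centre of the pad's underside, 12 mm above the bench, so the pad's top is 15 mm above the bench. The board's place and turn change
- pad_c: the third from the left of four equal green round pads (66 mm diameter, 3 mm thick) in a straight row, 90 mm apart, on a fixed pale wooden board 420 x 90 x 12 mm; origin at the centre of the pad's underside, 12 mm above the bench, so the pad's top is 15 mm above the bench. The board's place and turn change
- pad_d: the rightmost (-y) of four equal green round pads (66 mm diameter, 3 mm thick) in a straight row, 90 mm apart, on a fixed pale wooden board 420 x 90 x 12 mm; origin at the centre of the pad's underside, 12 mm above the bench, so the pad's top is 15 mm above the bench. The board's place and turn change
- red_peg: fixed upright red peg, 26 mm diameter, 28 mm high, on the board in line with the pads and 55 mm beyond the end pad: it stands at one end of the row (left or right, it changes); a like peg in white stands at the other end. Origin at the centre of its underside

How it is judged:
By the outcome, as a careful person would: the job done as asked, in the order asked, and still so for the second after the job is handed in, with the robot touching nothing.
It also fails if it takes over 104 s, if anything falls off the work surface, if the arm or the gripper's body presses on something with over 40 N, if the wrist force passes 120 N, or if a joint passes its speed limit or range.

## Robot

A 6-joint arm with a two-finger parallel gripper is mounted at the origin on the work surface. World frame = base frame: x ahead of the robot, y to its left, z up, the work surface at z = 0. Lengths are in m, angles in degrees, forces in N, time in s.
With the tool pointing down it reaches from about 0.35 to 0.975 m from the base axis. Payload 4.9 kg.
Tool frame: the origin (TCP) lies between the finger pads; the fingertips stand 17 mm ahead of it and the grasp point (between the pads) lies 2 mm behind it (robot.tip_reach is the distance from the TCP to the fingertips, in m); z points along the fingers, y is the line along which they close (so a half turn about z gives the same grasp; the last joint's range is limited). The gripper opens to 85 mm and grips with 20 to 120 N. Pads are 22 mm wide; open, the fingers measure 114 mm over their backs; the gripper's body (76 mm by 85 mm) begins 54 mm behind the grasp point. The pads swing forward as they close: fully open they stand 13 mm farther back than shut.
Start: joints at [69.672, 3.019, 92.412, -0, 84.569, -6.818], TCP at [0.146, 0.608, 0.248] pointing down, gripper open.
Joint ranges: [-172.51, 172.51], [-57.92, 126.97], [3.15, 148.05], [-58.71, 238.71], [5.1, 150.11], [-179.66, 179.66]. Speed limits (degrees/s): [147.25, 147.25, 180, 180, 180, 180].

## Interface

Orientations are given as [roll, pitch, yaw] about the fixed x, y, z axes, in that order (R = Rz(yaw) Ry(pitch) Rx(roll)).
In Python, from cell import state, eyes, robot, finder gives the robot as it stands.
- The arm moves only by the tool servo_tool, never from a script. Its argument "commands" is text: rows parted by semicolons, each of 7 numbers parted by spaces: the opening, from 0 (shut) to 1 (fully open), then the shift along the tool's x, y, z in mm, then the turn, a rotation vector about the tool's x, y, z in rad. In form: jaw dx dy dz rx ry rz; .... A call has 1 to 10 rows; each row is the pose to reach, as a shift and turn from the pose commanded when the call began, along the tool's axes at that moment; what a row does not reach only later rows make up. A row lasts 1/8 s, in which the tool goes at most 62.5 mm and 10.7 degrees, less where a joint would pass 70% of its speed; a pose out of reach is approached as far as the arm can. A call with a gripper value outside its range is refused whole. The fingers move at their own pace and stop on an object; "squeeze" is the grip in N (left out, the last holds). Time passes only in rows, so rows that repeat a pose let the fingers close. It gives the time, the measured TCP pose, the force, the opening and the grip force at its end, in the units of the state.
- state(): the state, without advancing time (a new reading comes with each control period).
- eyes.get_image(name): name is "scene" or "top"; returns a dict with "frame" (420x560x3 uint8, red, green, blue), "depth" (420x560 float32, m along the optical axis (not along the pixel's ray), 0 where there is no reading), "intrinsics" (3x3 intrinsics, pixels), "xyz" and "rotation" of the camera in the world. Camera axes: x right, y up, looking along -z (the intrinsics and any distortion apply to the point x, -y, -z); pixel columns grow to the right and rows downward; lengths in m; the calibration is good to about 2 mm. A picture is of the moment at which its call begins.
- robot.hand_in(): hands the job in; it is judged then, once.
Trained networks look in a picture, given as the dict that the camera call returned (one of the last four; its "shot" number tells which), for a name from the list of things; names that differ only in an ending like _2 or _b are one class to them, and where a whole thing is asked for, a point or a joint stands for the part that bears it (a point fixed in the world has none). Each returns a list of dicts, best first, with "score" (0 to 1); they miss things now and then, are a little off and sometimes report something else, mostly with a low value. They report only what shows in the picture. A call takes as long as a camera call.
- finder.search_frame(picture, query): "position" ([x, y, z] in m, in world coordinates, good to about 4 mm: the middle of the surface that is visible of it).
- finder.pinpoint(picture, query): "position" ([x, y, z] in m, in world coordinates, good to about 4 mm: a listed point, or the origin of a listed thing).
The state is a dict: "time_s": time; "q": joint angles; "qd": joint speeds; "joint_torque": joint torques, N m; "tcp_pos": TCP position; "tcp_rot": TCP orientation; "ft_force": force on the tool from outside, world axes, zero at the start; "torque": the same for the moment, N m; "grip_width": opening from 0.0 (shut) to 1.0 (fully open); "grip_force": force on a finger pad.
Only numpy, scipy, OpenCV 4.12 (cv2) and the standard library are available. Lean on these libraries where they do the work, as an engineer would, in place of code of your own. Each camera call takes 0.05 s, during which the arm holds its last target. There are 200 camera calls.

## Working session

There is one attempt and no reset: what is moved stays moved. The work goes in short steps, Python scripts to look and compute and a tool call to move; the robot and the scene stay as the last step left them, time stands still between calls to the robot, and variables do not carry over. Pictures are saved under pics/ and viewed, at most 14 in all, crops included, and the job is handed in when it is done.

Besides the shell and the picture viewer there is one more tool, called after ">>>" in YAML: its name, and indented under it one key for each argument. servo_tool: Moves the arm, as the interface text tells. Its arguments: {"type":"object","properties":{"commands":{"type":"string"},"squeeze":{"type":"number"}},"required":["commands"]}

```bash
ls; mkdir -p pics
python3 - <<'E'
from cell import state, eyes, robot, finder
import cv2,numpy as np
for n in("top","scene"):
    p=eyes.get_image(n); cv2.imwrite(f"pics/{n}0.png",p["frame"][:,:,::-1])
    print(n,p["xyz"],np.round(p["rotation"],3).tolist(),p["intrinsics"])
    for q in["beaker_xl","beaker_l","beaker_m","beaker_s","pad_a","red_peg"]:
        print(q,[(np.round(d["position"],3).tolist(),round(d["score"],2)) for d in finder.pinpoint(p,q)][:5])
s=state();print(s)
E
```

```text
pics
top [ 0.41037584 -0.0090957   0.85253262] [10.149, 0.493, -91.261] [[398.61798168   0.         271.14584764]
 [  0.         398.61798168 212.52625542]
 [  0.           0.           1.        ]]
beaker_xl [([0.44, -0.218, -0.004], 0.56)]
beaker_l [([0.443, 0.352, -0.0], 0.96), ([0.43, 0.064, -0.001], 0.82), ([0.444, -0.071, 0.002], 0.69)]
beaker_m [([0.443, 0.352, -0.0], 0.96), ([0.43, 0.064, -0.001], 0.82), ([0.444, -0.071, 0.002], 0.69)]
beaker_s [([0.443, 0.352, -0.0], 0.96), ([0.43, 0.064, -0.001], 0.82), ([0.444, -0.071, 0.002], 0.69)]
pad_a [([0.65, -0.068, 0.014], 0.95), ([0.585, 0.186, 0.013], 0.93), ([0.604, 0.101, 0.018], 0.86), ([0.628, 0.015, 0.01], 0.79), ([0.444, 0.352, 0.001], 0.58)]
red_peg [([0.661, -0.129, 0.009], 0.46)]
scene [0.99268928 0.63250695 0.74690667] [47.097, -1.255, 146.664] [[517.17064498   0.         287.50620368]
 [  0.         517.17064498 202.65479957]
 [  0.           0.           1.        ]]
beaker_xl [([0.435, -0.213, -0.001], 0.72)]
beaker_l [([0.431, 0.062, -0.001], 0.98), ([0.445, 0.351, -0.005], 0.67), ([0.448, -0.076, -0.0], 0.65)]
beak
[... 374 characters left out ...]
eg [([0.661, -0.129, 0.016], 0.53)]
{'time_s': 0.7, 'q': array([ 6.96729909e+01,  3.01805400e+00,  9.24100177e+01,  1.16097855e-03,
        8.45688053e+01, -6.81788824e+00]), 'qd': array([-0.10727824, -0.09762425, -0.03579046,  0.06809954,  0.15224092,
        0.07987896]), 'joint_torque': array([ 1.76358550e-03, -3.93549621e+01, -3.70372367e+01,  6.67152699e-05,
        3.54495842e-04, -3.75968995e-06]), 'tcp_pos': array([0.14599036, 0.60770777, 0.24834358]), 'tcp_rot': array([ 1.79996762e+02, -7.76863030e-04,  1.66490769e+02]), 'ft_force': array([0.3464628 , 0.31442284, 0.2071489 ]), 'torque': array([0.01713002, 0.02340468, 0.01070993]), 'grip_force': 0.0, 'grip_width': 0.9998689131941129}
```

View pics/top0.png

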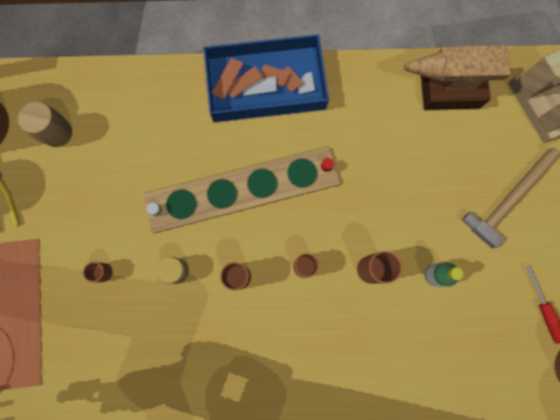

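View pics/scene0.png

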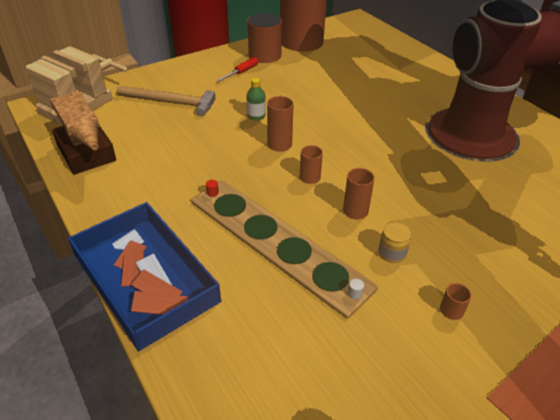

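```bash
cat > h.py <<'E'
from cell import state, eyes, robot, finder
import cv2,numpy as np
from scipy.spatial.transform import Rotation as R
from scipy.optimize import least_squares
def cloud(n):
    p=eyes.get_image(n); d=p["depth"]; K=p["intrinsics"]
    v,u=np.mgrid[:d.shape[0],:d.shape[1]]
    c=np.stack([(u-K[0,2])/K[0,0]*d,-(v-K[1,2])/K[1,1]*d,-d],-1)
    w=R.from_euler("xyz",p["rotation"],degrees=True).apply(c.reshape(-1,3)).reshape(c.shape)+p["xyz"]
    w[d==0]=np.nan
    return p,w
def circ(P,r):
    f=least_squares(lambda c:np.hypot(*(P-c).T)-r,P.mean(0),loss="soft_l1",f_scale=.002); return f.x
E
python3 - <<'E'
from h import *
for n in("top","scene"):
    p,w=cloud(n); hsv=cv2.cvtColor(p["frame"],cv2.COLOR_RGB2HSV)
    for g in[(.443,.352),(.43,.064),(.446,-.073),(.438,-.216)]:
        m=np.hypot(w[...,0]-g[0],w[...,1]-g[1])<.05
        Q=w[m]; Q=Q[Q[:,2]>.015]; h=np.percentile(Q[:,2],97)
        rim=Q[Q[:,2]>h-.006][:,:2]; H=np.array([.05,.072,.094,.116]); k=np.argmin(abs(H-h)); r=[.021,.024,.027,.030][k]
        out=Q
        print(n,g,"h",round(h,4),"smlx"[k],"rim",circ(rim,r-.00125).round(4),len(rim))
    green=(hsv[...,0]>40)&(hsv[...,0]<90)&(hsv[...,1]>60)&(w[...,2]<.03)
    N,L,S,C=cv2.connectedComponentsWithStats(green.astype(np.uint8))
    for i in range(1,N):
        if S[i,4]>150: 
            G=w[L==i]; 
            print("green",S[i,4],cv2.minEnclosingCircle(G[:,:2].astype(np.float32)),np.median(G[:,2]))
    red=((hsv[...,0]<6)|(hsv[...,0]>172))&(hsv[...,1]>150)&(w[...,0]>.45)
    G=w[red];print("red",len(G),np.nanmedian(G,0))
E
```

```text
top (0.443, 0.352) h 0.0525 s rim [0.443  0.3532] 104
top (0.43, 0.064) h 0.0958 l rim [0.4276 0.0667] 122
top (0.446, -0.073) h 0.0739 m rim [ 0.4459 -0.0725] 100
top (0.438, -0.216) h 0.1171 x rim [ 0.437 -0.212] 173
green 635 ((0.6471588611602783, -0.07413123548030853), 0.03175845742225647) 0.015004918724541239
green 639 ((0.6268140077590942, 0.013646510429680347), 0.03147324547171593) 0.015146253427986256
green 639 ((0.6054729223251343, 0.10064152628183365), 0.03185557946562767) 0.015323466064601443
green 655 ((0.5840067863464355, 0.18783946335315704), 0.03132757917046547) 0.01555473887798342
red 112 [ 0.65730399 -0.12586822  0.03942459]
scene (0.443, 0.352) h 0.051 s rim [0.4458 0.3521] 176
scene (0.43, 0.064) h 0.0942 l rim [0.4308 0.0655] 180
scene (0.446, -0.073) h 0.0728 m rim [ 0.449  -0.0738] 127
scene (0.438, -0.216) h 0.116 x rim [ 0.4403 -0.2138] 167
green 176 ((0.2794972062110901, -1.2760634422302246), 0.013191690668463707) -0.1510586731198998
green 1222 ((-0.11394884437322617, -1.272615909576416), 0.1339857429265976) -0.1722944533205188
green 488 ((0.651944637298584, -0.0762108638882637), 0.03291621804237366) 0.015376512187759761
green 554 ((0.6293956637382507, 0.012969535775482655), 0.032959748059511185) 0.015139748398154296
green 639 ((0.6079251170158386, 0.0994374081492424), 0.03233089670538902) 0.015263814239700912
green 682 ((0.587856650352478, 0.18781274557113647), 0.0327763557434082) 0.015353542261622777
red 129 [ 0.66569941 -0.12058337  0.03741179]
```

The top view shows the red peg at (328,164), the −y end, and the white peg at (153,209). The beakers run from left to right as S (98,272), a distractor jar (172,270), L (235,277), M (305,266) and XL (380,268). So XL→pad_d, L→pad_c, M→pad_b, S→pad_a.

I'll keep one tool yaw throughout, closing across the row, and start with S.

```bash
cat >> h.py <<'E'
PSI=103.6
def shift(*pts):
    s=state(); r=R.from_euler("xyz",s["tcp_rot"],degrees=True); p=np.array(s["tcp_pos"])
    print(s["time_s"],p.round(4),np.round(s["tcp_rot"],2))
    for q in pts:
        print(q,((r.inv().apply(np.array(q)-p))*1000).round(1), "ang",(r.inv()*R.from_euler("xyz",[180,0,PSI],degrees=True)).as_rotvec().round(4))
        p=p
E
python3 -c "
from h import *
shift((.4444,.3527,.15))"
```

```text
0.8 [0.146  0.6077 0.2483] [180.    -0.   166.49]
(0.4444, 0.3527, 0.15) [-349.7 -178.2   98.3] ang [ 1.0000e-04 -1.0000e-04  1.0976e+00]
```

>>> servo_tool:
  commands: "1 -40 -20 10 0 0 0.12; 1 -80 -41 22 0 0 0.25; 1 -125 -64 35 0 0 0.39; 1 -170 -87 48 0 0 0.53; 1 -215 -110 60 0 0 0.67; 1 -260 -132 73 0 0 0.81; 1 -305 -155 86 0 0 0.95; 1 -349.7 -178.2 98.3 0 0 1.0976; 1 -349.7 -178.2 98.3 0 0 1.0976; 1 -349.7 -178.2 98.3 0 0 1.0976"

```text
time_s: 2.05
tcp_pos: [0.4443, 0.3529, 0.1501]
tcp_rot: [-180.0, -0.0, 103.6]
ft_force: [-0.0, 0.1, 0.3]
grip_width: 1.0
grip_force: 0.0
```

```bash
python3 -c "
from h import *
shift((.4444,.3527,.030),(.5859,.1878,.045),(.5859,.1878,.15))"
```

```text
2.05 [0.4443 0.3529 0.1501] [-1.7999e+02 -3.0000e-02  1.0363e+02]
(0.4444, 0.3527, 0.03) [-3.000e-01  1.000e-01  1.201e+02] ang [-0.0002 -0.0005  0.0005]
(0.5859, 0.1878, 0.045) [-193.9   98.8  105. ] ang [-0.0002 -0.0005  0.0005]
(0.5859, 0.1878, 0.15) [-193.9   98.7    0. ] ang [-0.0002 -0.0005  0.0005]
```

>>> servo_tool:
  commands: "1 0 0 40 0 0 0; 1 0 0 80 0 0 0; 1 0 0 110 0 0 0; 1 0 0 120 0 0 0; 1 0 0 120 0 0 0; 0.4 0 0 120 0 0 0; 0.3 0 0 120 0 0 0; 0.3 0 0 120 0 0 0; 0.3 0 0 120 0 0 0; 0.3 0 0 120 0 0 0"
  squeeze: 40

```text
time_s: 3.3
tcp_pos: [0.4454, 0.3533, 0.0316]
tcp_rot: [179.9, -0.0, 103.6]
ft_force: [-0.9, -0.7, 5.9]
grip_width: 0.488
grip_force: 40.9
```

>>> servo_tool:
  commands: "0.3 0 0 -10 0 0 0; 0.3 0 0 -35 0 0 0; 0.3 0 0 -60 0 0 0; 0.3 -20 10 -70 0 0 0; 0.3 -60 30 -70 0 0 0; 0.3 -105 53 -70 0 0 0; 0.3 -150 76 -70 0 0 0; 0.3 -185 94 -70 0 0 0; 0.3 -194 99 -70 0 0 0; 0.3 -194 99 -70 0 0 0"

```text
time_s: 4.55
tcp_pos: [0.586, 0.1873, 0.0999]
tcp_rot: [-180.0, -0.0, 103.6]
ft_force: [-0.2, 1.0, -1.2]
grip_width: 0.488
grip_force: 40.6
```

```bash
cat >> h.py <<'E'
PAD=dict(a=(.5859,.1878),b=(.6067,.100),c=(.6281,.0133),d=(.6495,-.0752))
RAD=dict(a=(.021,.05),b=(.024,.072),c=(.027,.094),d=(.030,.116))
def rims(name,z0=None):
    # rim centre of the beaker near a given point, per camera
    for n in("top","scene"):
        p,w=cloud(n)
        for k in name:
            r,h=RAD[k]; g=PAD[k]
            m=np.hypot(w[...,0]-g[0],w[...,1]-g[1])<r+.012
            Q=w[m]; Q=Q[Q[:,2]>.02]; zt=(z0 or .015)+h
            q=Q[abs(Q[:,2]-zt)<.007]
            print(n,k,len(q),"rim",circ(q[:,:2],r-.00125).round(4),"z",np.percentile(Q[:,2],97).round(4))
    return p
E
python3 -c "
from h import *
shift((.5859,.1878,.046))
p=eyes.get_image('scene');cv2.imwrite('pics/s1.png',p['frame'][:,:,::-1])"
```

```text
4.55 [0.586  0.1873 0.0999] [-1.7996e+02 -3.0000e-02  1.0355e+02]
(0.5859, 0.1878, 0.046) [ 0.5  0.  53.9] ang [-0.0007 -0.0005 -0.0009]
```

View pics/s1.png

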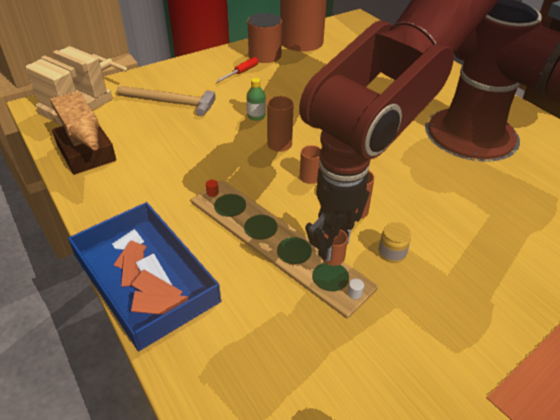

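The picture shows S held at (338,245), above the white-peg pad. Next I lower and release it.

>>> servo_tool:
  commands: "0.3 0.5 0 20 0 0 0; 0.3 0.5 0 40 0 0 0; 0.3 0.5 0 48 0 0 0; 0.3 0.5 0 51 0 0 0; 0.3 0.5 0 52 0 0 0; 0.3 0.5 0 52 0 0 0; 0.3 0.5 0 52 0 0 0"

```text
time_s: 5.48
tcp_pos: [0.5866, 0.188, 0.0487]
tcp_rot: [179.9, 0.0, 103.6]
ft_force: [0.4, 0.2, -1.2]
grip_width: 0.489
grip_force: 40.7
```

>>> servo_tool:
  commands: "0.3 0 0 1 0 0 0; 0.3 0 0 1.5 0 0 0; 0.3 0 0 1.5 0 0 0"

```text
time_s: 5.85
tcp_pos: [0.5862, 0.1879, 0.0467]
tcp_rot: [180.0, 0.0, 103.6]
ft_force: [-1.0, -0.1, 0.2]
grip_width: 0.487
grip_force: 40.7
```

>>> servo_tool:
  commands: "0.6 0 0 0 0 0 0; 0.7 0 0 0 0 0 0; 1 0 0 0 0 0 0; 1 0 0 0 0 0 0; 1 0 0 -5 0 0 0; 1 0 0 -35 0 0 0; 1 0 0 -80 0 0 0; 1 0 -30 -120 0 0 0; 1 -30 -60 -120 0 0 0; 1 -60 -90 -120 0 0 0"

```text
time_s: 7.1
tcp_pos: [0.5126, 0.1079, 0.168]
tcp_rot: [179.9, 0.0, 103.7]
ft_force: [0.4, 0.1, -0.5]
grip_width: 0.999
grip_force: 0.0
```

```bash
python3 -c "
from h import *
shift((.4475,-.0732,.165),(.4475,-.0732,.043))"
```

```text
7.1 [0.5126 0.1079 0.168 ] [1.7986e+02 4.0000e-02 1.0367e+02]
(0.4475, -0.0732, 0.165) [-160.6 -106.     2.8] ang [0.0024 0.0006 0.0013]
(0.4475, -0.0732, 0.043) [-160.5 -106.3  124.8] ang [0.0024 0.0006 0.0013]
```

>>> servo_tool:
  commands: "1 -40 -26 0 0 0 0; 1 -80 -53 0 0 0 0; 1 -125 -82 0 0 0 0; 1 -160.5 -106 2 0 0 0; 1 -160.5 -106 2 0 0 0; 1 -160.5 -106 10 0 0 0; 1 -160.5 -106 45 0 0 0; 1 -160.5 -106 85 0 0 0; 1 -160.5 -106 115 0 0 0; 1 -160.5 -106 125 0 0 0"

```text
time_s: 8.35
tcp_pos: [0.446, -0.0708, 0.039]
tcp_rot: [-179.8, -0.2, 103.7]
ft_force: [0.0, -0.4, 0.8]
grip_width: 1.0
grip_force: 0.0
```

>>> servo_tool:
  commands: "1 0 0 0 0 0 0; 0.4 0 0 0 0 0 0; 0.3 0 0 0 0 0 0; 0.3 0 0 0 0 0 0; 0.3 0 0 0 0 0 0; 0.3 0 0 0 0 0 0"
  squeeze: 40

```text
time_s: 9.1
tcp_pos: [0.4487, -0.0729, 0.043]
tcp_rot: [179.9, 0.1, 103.6]
ft_force: [-0.2, -0.2, 6.0]
grip_width: 0.539
grip_force: 41.6
```

>>> servo_tool:
  commands: "0.3 0 0 -10 0 0 0; 0.3 0 0 -35 0 0 0; 0.3 0 0 -70 0 0 0; 0.3 0 0 -100 0 0 0; 0.3 0 0 -110 0 0 0; 0.3 0 0 -110 0 0 0"

```text
time_s: 9.85
tcp_pos: [0.4475, -0.0725, 0.1516]
tcp_rot: [180.0, 0.0, 103.6]
ft_force: [-0.9, 0.4, -1.2]
grip_width: 0.541
grip_force: 41.3
```

```bash
python3 -c "
from h import *
shift((*PAD['b'],.15),(*PAD['b'],.062))
rims('a')"
```

```text
9.85 [ 0.4475 -0.0725  0.1516] [1.7997e+02 2.0000e-02 1.0360e+02]
(0.6067, 0.1, 0.15) [130.2 195.3   1.7] ang [ 0.0006  0.0004 -0.    ]
(0.6067, 0.1, 0.062) [130.3 195.2  89.7] ang [ 0.0006  0.0004 -0.    ]
top a 113 rim [0.5852 0.1883] z 0.0668
scene a 192 rim [0.5883 0.1878] z 0.0658
```

```bash
python3 -c "
from h import *
p=eyes.get_image('scene');cv2.imwrite('pics/s2.png',cv2.resize(p['frame'][60:340,170:480,::-1],None,fx=2,fy=2))"
```

```text
(no output)
```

View pics/s2.png

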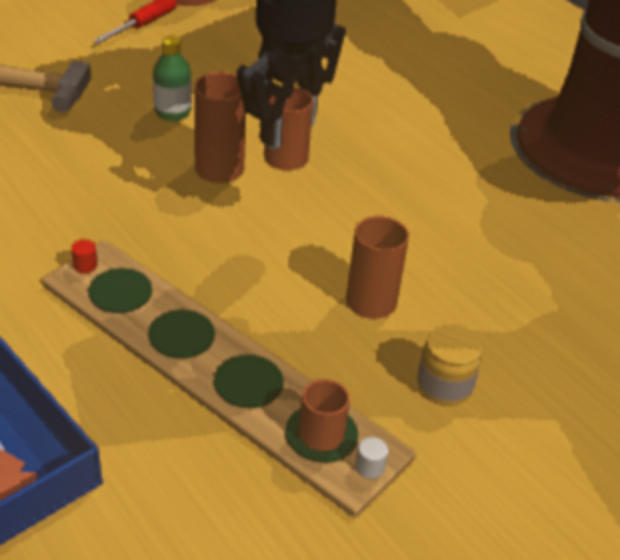

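The crop shows S standing on the white-peg pad at (323,420). M is held upright at (290,130).

>>> servo_tool:
  commands: "0.3 25 37 0 0 0 0; 0.3 52 78 0 0 0 0; 0.3 80 120 0 0 0 0; 0.3 108 162 0 0 0 0; 0.3 125 188 0 0 0 0; 0.3 130 195 0 0 0 0; 0.3 130 195 0 0 0 0; 0.3 130 195 30 0 0 0; 0.3 130 195 65 0 0 0; 0.3 130 195 80 0 0 0"

```text
time_s: 11.25
tcp_pos: [0.604, 0.0986, 0.0688]
tcp_rot: [-179.7, -0.0, 103.5]
ft_force: [-0.5, -0.6, -0.7]
grip_width: 0.543
grip_force: 41.6
```

```bash
python3 -c "
from h import *
shift((*PAD['b'],.06),(*PAD['b'],.058))"
```

```text
11.25 [0.604  0.0986 0.0688] [-1.7973e+02 -4.0000e-02  1.0353e+02]
(0.6067, 0.1, 0.06) [0.8 3.  8.8] ang [-0.0048 -0.0006 -0.0012]
(0.6067, 0.1, 0.058) [ 0.8  3.  10.8] ang [-0.0048 -0.0006 -0.0012]
```

>>> servo_tool:
  commands: "0.3 0 0 4 0 0 0; 0.3 0 0 7 0 0 0; 0.3 0 0 7 0 0 0; 0.3 0 0 7 0 0 0"

```text
time_s: 11.75
tcp_pos: [0.6071, 0.0998, 0.0656]
tcp_rot: [179.9, 0.0, 103.6]
ft_force: [-0.0, 0.4, -0.7]
grip_width: 0.541
grip_force: 41.6
```

>>> servo_tool:
  commands: "0.3 0 0 3 0 0 0; 0.3 0 0 5 0 0 0; 0.3 0 0 6.5 0 0 0; 0.3 0 0 6.5 0 0 0; 0.3 0 0 6.5 0 0 0"

```text
time_s: 12.38
tcp_pos: [0.6064, 0.0997, 0.0581]
tcp_rot: [-180.0, -0.0, 103.6]
ft_force: [-0.6, -0.3, 1.5]
grip_width: 0.548
grip_force: 41.7
```

>>> servo_tool:
  commands: "0.6 0 0 0 0 0 0; 0.7 0 0 0 0 0 0; 1 0 0 0 0 0 0; 1 0 0 0 0 0 0; 1 0 0 -5 0 0 0; 1 0 0 -40 0 0 0; 1 0 0 -85 0 0 0; 1 0 0 -110 0 0 0; 1 2 -40 -110 0 0 0; 1 4 -80 -110 0 0 0"

```text
time_s: 13.62
tcp_pos: [0.5274, 0.0847, 0.1691]
tcp_rot: [179.9, 0.0, 103.6]
ft_force: [-0.4, -1.1, -0.4]
grip_width: 0.998
grip_force: 0.0
```

```bash
python3 -c "
from h import *
shift((.4292,.0661,.165),(.4292,.0661,.058))"
```

```text
13.625 [0.5274 0.0847 0.1691] [1.7991e+02 2.0000e-02 1.0361e+02]
(0.4292, 0.0661, 0.165) [  5.1 -99.8   3.9] ang [0.0016 0.0004 0.0002]
(0.4292, 0.0661, 0.058) [   5.1 -100.   110.9] ang [0.0016 0.0004 0.0002]
```

>>> servo_tool:
  commands: "1 3 -40 0 0 0 0; 1 5 -80 0 0 0 0; 1 5 -100 2 0 0 0; 1 5 -100 2 0 0 0; 1 5 -100 2 0 0 0; 1 5 -100 35 0 0 0; 1 5 -100 75 0 0 0; 1 5 -100 103 0 0 0; 1 5 -100 111 0 0 0; 1 5 -100 111 0 0 0"

```text
time_s: 14.88
tcp_pos: [0.4299, 0.0662, 0.0572]
tcp_rot: [-180.0, -0.0, 103.6]
ft_force: [0.1, -0.6, 1.0]
grip_width: 0.999
grip_force: 0.0
```

>>> servo_tool:
  commands: "1 0 0 0 0 0 0; 0.5 0 0 0 0 0 0; 0.35 0 0 0 0 0 0; 0.35 0 0 0 0 0 0; 0.35 0 0 0 0 0 0; 0.35 0 0 0 0 0 0"
  squeeze: 40

```text
time_s: 15.62
tcp_pos: [0.4302, 0.0661, 0.0581]
tcp_rot: [179.9, 0.0, 103.6]
ft_force: [-0.5, 0.2, 6.3]
grip_width: 0.621
grip_force: 42.6
```

>>> servo_tool:
  commands: "0.35 0 0 -10 0 0 0; 0.35 0 0 -35 0 0 0; 0.35 0 0 -60 0 0 0; 0.35 0 0 -70 0 0 0; 0.35 0 0 -70 0 0 0; 0.35 0 0 -70 0 0 0"

```text
time_s: 16.38
tcp_pos: [0.4285, 0.0662, 0.1257]
tcp_rot: [-179.9, -0.0, 103.6]
ft_force: [0.3, -0.1, -2.1]
grip_width: 0.622
grip_force: 42.5
```

```bash
python3 -c "
from h import *
shift((*PAD['c'],.13),(*PAD['c'],.073))
rims('ab')"
```

```text
16.375 [0.4285 0.0662 0.1257] [-1.7988e+02 -3.0000e-02  1.0360e+02]
(0.6281, 0.0133, 0.13) [-98.3 181.6  -4.7] ang [-0.0021 -0.0006  0.    ]
(0.6281, 0.0133, 0.073) [-98.4 181.7  52.3] ang [-0.0021 -0.0006  0.    ]
top a 112 rim [0.5851 0.1883] z 0.0671
top b 124 rim [0.6052 0.1002] z 0.0884
scene a 184 rim [0.5886 0.1878] z 0.0659
scene b 212 rim [0.6089 0.0996] z 0.0877
```

>>> servo_tool:
  commands: "0.35 -20 37 -4 0 0 0; 0.35 -42 77 -4 0 0 0; 0.35 -65 120 -4 0 0 0; 0.35 -85 157 -4 0 0 0; 0.35 -98 181 -4 0 0 0; 0.35 -98 181 -4 0 0 0; 0.35 -98 181 15 0 0 0; 0.35 -98 181 38 0 0 0; 0.35 -98 181 45 0 0 0; 0.35 -98 181 45 0 0 0"

```text
time_s: 17.73
tcp_pos: [0.627, 0.0138, 0.0807]
tcp_rot: [-179.9, -0.0, 103.6]
ft_force: [0.1, -0.2, -1.1]
grip_width: 0.622
grip_force: 42.8
```

>>> servo_tool:
  commands: "0.35 0 0 2 0 0 0; 0.35 0 0 2 0 0 0; 0.35 0 0 2 0 0 0"

```text
time_s: 18.1
tcp_pos: [0.6287, 0.0134, 0.0807]
tcp_rot: [179.9, 0.0, 103.6]
ft_force: [0.3, -0.4, -0.3]
grip_width: 0.623
grip_force: 42.8
```

>>> servo_tool:
  commands: "0.35 0 0 3 0 0 0; 0.35 0 0 5 0 0 0; 0.35 0 0 6.5 0 0 0; 0.35 0 0 6.5 0 0 0; 0.35 0 0 6.5 0 0 0"

```text
time_s: 18.73
tcp_pos: [0.6283, 0.0135, 0.0734]
tcp_rot: [-180.0, -0.0, 103.6]
ft_force: [-0.4, 0.0, -1.6]
grip_width: 0.621
grip_force: 42.9
```

>>> servo_tool:
  commands: "0.35 0 0 1 0 0 0; 0.35 0 0 1 0 0 0; 0.65 0 0 1 0 0 0; 0.8 0 0 1 0 0 0; 1 0 0 1 0 0 0; 1 0 0 1 0 0 0; 1 0 0 -5 0 0 0; 1 0 0 -45 0 0 0; 1 0 0 -95 0 0 0; 1 0 0 -130 0 0 0"

```text
time_s: 19.98
tcp_pos: [0.6292, 0.0134, 0.2069]
tcp_rot: [179.8, 0.1, 103.6]
ft_force: [0.1, 0.8, 0.2]
grip_width: 1.003
grip_force: 0.0
```

```bash
python3 -c "
from h import *
shift((.4387,-.2129,.20),(.4387,-.2129,.078))"
```

```text
19.975 [0.6292 0.0134 0.2069] [1.7981e+02 6.0000e-02 1.0361e+02]
(0.4387, -0.2129, 0.2) [-175.1 -238.4    6.3] ang [0.0033 0.0011 0.0001]
(0.4387, -0.2129, 0.078) [-175.  -238.8  128.3] ang [0.0033 0.0011 0.0001]
```

>>> servo_tool:
  commands: "1 -26 -35 0 0 0 0; 1 -57 -77 0 0 0 0; 1 -87 -119 0 0 0 0; 1 -117 -160 0 0 0 0; 1 -148 -202 0 0 0 0; 1 -175 -238.5 0 0 0 0; 1 -175 -238.5 0 0 0 0; 1 -175 -238.5 0 0 0 0; 1 -175 -238.5 35 0 0 0; 1 -175 -238.5 75 0 0 0"

```text
time_s: 21.22
tcp_pos: [0.4393, -0.2122, 0.1289]
tcp_rot: [179.9, 0.1, 103.7]
ft_force: [-0.0, -0.5, 0.2]
grip_width: 1.0
grip_force: 0.0
```

>>> servo_tool:
  commands: "1 0 0 30 0 0 0; 1 0 0 50 0 0 0; 1 0 0 50 0 0 0; 0.6 0 0 50 0 0 0; 0.4 0 0 50 0 0 0; 0.4 0 0 50 0 0 0; 0.4 0 0 50 0 0 0; 0.4 0 0 50 0 0 0"
  squeeze: 40

```text
time_s: 22.22
tcp_pos: [0.4387, -0.2133, 0.0802]
tcp_rot: [179.9, 0.1, 103.6]
ft_force: [-1.1, 1.1, 5.1]
grip_width: 0.683
grip_force: 42.9
```

>>> servo_tool:
  commands: "0.4 0 0 -10 0 0 0; 0.4 0 0 -35 0 0 0; 0.4 0 0 -60 0 0 0; 0.4 0 0 -70 0 0 0; 0.4 0 0 -70 0 0 0; 0.4 0 0 -70 0 0 0"

```text
time_s: 22.98
tcp_pos: [0.437, -0.2122, 0.1471]
tcp_rot: [-179.9, -0.1, 103.6]
ft_force: [0.1, 0.4, -2.8]
grip_width: 0.685
grip_force: 43.3
```

```bash
python3 -c "
from h import *
shift((*PAD['d'],.13),(*PAD['d'],.093))
rims('abc')"
```

```text
22.975 [ 0.437  -0.2122  0.1471] [-1.7991e+02 -1.0000e-01  1.0360e+02]
(0.6495, -0.0752, 0.13) [ 83.2 238.8  16.9] ang [-0.0015 -0.0017 -0.    ]
(0.6495, -0.0752, 0.093) [ 83.1 238.9  53.9] ang [-0.0015 -0.0017 -0.    ]
top a 113 rim [0.5852 0.1884] z 0.0666
top b 129 rim [0.6052 0.1002] z 0.0885
top c 154 rim [0.6274 0.0146] z 0.11
scene a 186 rim [0.5885 0.1878] z 0.0658
scene b 215 rim [0.6088 0.0995] z 0.0873
scene c 226 rim [0.6308 0.0136] z 0.1095
```

>>> servo_tool:
  commands: "0.4 12 34 0 0 0 0; 0.4 26 74 0 0 0 0; 0.4 41 117 0 0 0 0; 0.4 56 160 0 0 0 0; 0.4 71 203 0 0 0 0; 0.4 80 229 0 0 0 0; 0.4 83 238 0 0 0 0; 0.4 83 238 0 0 0 0; 0.4 83 238 20 0 0 0; 0.4 83 238 38 0 0 0"

```text
time_s: 24.32
tcp_pos: [0.6482, -0.0766, 0.1085]
tcp_rot: [-179.9, -0.0, 103.5]
ft_force: [0.2, -0.6, -2.4]
grip_width: 0.691
grip_force: 43.7
```

>>> servo_tool:
  commands: "0.4 0 0 5 0 0 0; 0.4 0 0 8 0 0 0; 0.4 0 0 8 0 0 0; 0.4 0 0 8 0 0 0"

```text
time_s: 24.82
tcp_pos: [0.65, -0.0762, 0.1034]
tcp_rot: [179.9, 0.0, 103.6]
ft_force: [0.0, 0.5, -3.3]
grip_width: 0.689
grip_force: 43.7
```

>>> servo_tool:
  commands: "0.4 0.7 0 3 0 0 0; 0.4 0.7 0 5.5 0 0 0; 0.4 0.7 0 7 0 0 0; 0.4 0.7 0 7.5 0 0 0; 0.4 0.7 0 7.5 0 0 0"

```text
time_s: 25.45
tcp_pos: [0.6493, -0.0754, 0.0954]
tcp_rot: [-180.0, 0.0, 103.6]
ft_force: [-1.6, -0.4, 1.3]
grip_width: 0.688
grip_force: 44.1
```

>>> servo_tool:
  commands: "0.4 0 0 0.5 0 0 0; 0.75 0 0 0.5 0 0 0; 0.85 0 0 0.5 0 0 0; 1 0 0 0.5 0 0 0; 1 0 0 0.5 0 0 0; 1 0 0 -5 0 0 0; 1 0 0 -45 0 0 0; 1 0 0 -95 0 0 0; 1 0 0 -140 0 0 0; 1 0 0 -150 0 0 0"

```text
time_s: 26.7
tcp_pos: [0.6513, -0.0758, 0.2507]
tcp_rot: [179.6, 0.2, 103.6]
ft_force: [0.7, -0.2, -0.6]
grip_width: 1.001
grip_force: 0.0
```

>>> servo_tool:
  commands: "1 0 -40 0 0 0 0; 1 0 -90 0 0 0 0; 1 0 -140 0 0 0 0; 1 0 -190 0 0 0 0; 1 0 -200 0 0 0 0; 1 0 -200 0 0 0 0"

```text
time_s: 27.45
tcp_pos: [0.4548, -0.1225, 0.2447]
tcp_rot: [180.0, -0.0, 103.6]
ft_force: [0.3, 0.8, 0.2]
grip_width: 1.0
grip_force: 0.0
```

```bash
python3 -c "
from h import *
p=rims('abcd');cv2.imwrite('pics/s3.png',p['frame'][:,:,::-1])"
```

```text
top a 114 rim [0.5852 0.1883] z 0.0664
top b 128 rim [0.6053 0.1002] z 0.0883
top c 156 rim [0.6273 0.0146] z 0.11
top d 183 rim [ 0.6473 -0.0748] z 0.132
scene a 186 rim [0.5885 0.1878] z 0.0657
scene b 209 rim [0.6088 0.0997] z 0.0876
scene c 233 rim [0.6309 0.0136] z 0.1094
scene d 236 rim [ 0.6509 -0.0758] z 0.1308
```

View pics/s3.png

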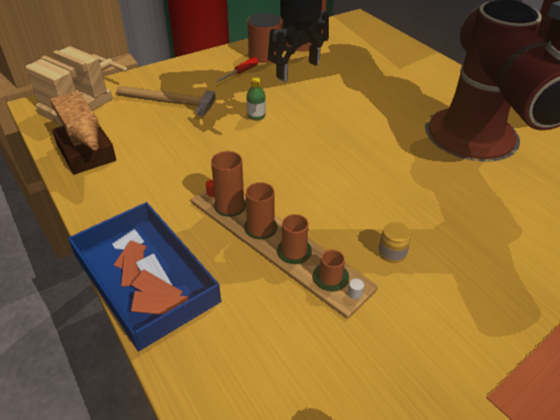

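The beakers stand in order from the red peg (212,187) to the white peg (356,289): (228,185), (260,210), (294,238) and (332,268). All are upright, within about 1.3 mm of their pad centres, and the gripper is clear.

```bash
python3 -c "
from cell import robot
print(robot.hand_in())"
```

```text
the job is handed in; nothing more can be done
None
```

The four beakers stand upright and released on the green pads, tallest at the red peg down to shortest at the white peg, each within about 1.3 mm of its pad centre by camera, and the job is handed in at about 28 s of the 104 s limit.

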